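# Load the last fin, close the brazing jig and set its knurled nut

### The job

Take the copper fin that waits on the firebrick and stand it on edge in the empty slot of the brazing jig, fully down and centred like its neighbours, then swing the keeper bar over the fins as far as it goes, against its stop post. Now screw the knurled nut clockwise down the stud until it bottoms out on the keeper, back it off a quarter turn so that the bar can float when the jig gets hot, and finish while still gripping the nut so that it cannot creep: do not let go of it. Leave the two fins that already stand in the jig in their slots and do not disturb the flux jar, the collar on the brick or the wire brush.

Things in the scene. Friction and masses are not known exactly. Their poses are not given: they have to be found in the camera images.
- jig: Steel brazing jig fixed to the bench: base plate 265 x 115 x 12 mm with an upright stud and two slotted rails. Origin: stud axis at bench level; x runs along the rack, y along the slots, z up. Rails 12 mm wide at y = -32 and +32 mm, 38 mm high over the bench. Stud: 32 mm thick boss up to 85 mm, then 16 mm thread up to 147 mm. Stop post 12 mm thick, 96 mm high at x = 207, y = -18.5 mm.
- slot (a point): The empty one of three slots that cross the rails at jig x = 85, 123 and 161 mm (which is empty changes). Point: on the slot's floor (the base plate, 12 mm above the bench), midway between the rails. Axes as the jig's: x across the slot, y along it. Slots are 8 mm wide, 26 mm deep, with mouths rounded to a 4 mm radius.
- fin_center (a point): Loose copper fin to load: plate 6 mm thick (its x), 100 long (y), 70 high (z), 0.3 to 0.5 kg. Point: its centre, 35 mm above its lower edge. It starts on edge in an 8 mm wide, 18 mm deep kerf (along y) in a fixed firebrick 115 x 115 x 64 mm: lower edge 46 mm above the bench, 52 mm showing. A copper collar lies on the brick about 42 mm from its plane. It may go in either way round.
- fin_b_center (a point): One of two identical copper fins already standing in the jig (6 x 100 x 70 mm, top 82 mm above the bench): its centre.
- fin_c_center (a point): The other copper fin already standing in the jig: its centre.
- keeper (a joint): Angle (rad) of the keeper bar about the stud. 0: over the fins along the jig's x, against the stop post; positive: swung away anticlockwise from above; starts at 1.05 to 1.45. Flat steel bar 25 mm wide, between 85 and 95 mm above the bench (3 mm over the fins' tops), reaching 217 mm from the stud. It stays where it is left; about 1 N at its pin moves it.
- keeper_pin (a point): Middle of the keeper's upright handle pin, 190 mm from the stud's axis: a steel pin 14 mm thick, standing from 95 to 131 mm above the bench; the point is 113 mm above the bench.
- nut (a joint): Angle (rad) of the knurled nut on the stud. 0: bottomed on the keeper; positive: unscrewed, anticlockwise from above. Starts at 2.6 to 4.4, already on the thread (other end at 9). Right-hand thread, 2 mm a turn; turns easily (0.06 N m), stays where it is left. A dark punch mark on its top face shows its turning.
- nut_grip (a point): Point on the nut's axis 22 mm above its underside; its x turns with the nut and points to the punch mark. Round knurled steel nut 40 mm across, 32 mm high, axis upright; underside 95.5 mm above the bench when bottomed (0.5 mm over the keeper). The stud runs through it and shows about 20 mm above it.
- flux: Bystander: white flux jar 56 mm wide, 60 mm high, by the stud end of the jig. Origin at its foot.
- collar: Bystander: copper collar 22 mm wide and 16 mm high on the firebrick. Origin at its foot.
- brush: Bystander: wire brush with a wooden handle, 260 mm long. Origin on the bench near its middle.
Not all that is in view belongs to the job. What is shaped like the part that bears fin_center but white is not meant.

How it is judged:
By the outcome, as a careful person would: the job done as asked, in the order asked, and still so for the second after the job is handed in, while the arm keeps its last pose, push and grip.
It also fails if it takes over 61 s, if anything falls off the work surface, if the arm or the gripper's body presses on something with over 40 N, if the wrist force passes 120 N, or if a joint passes its speed limit or range.

### The arm

A 6-joint arm with a two-finger parallel gripper is mounted at the origin on the work surface. World frame = base frame: x ahead of the robot, y to its left, z up, the work surface at z = 0. Lengths are in mm, angles in rad, forces in N, time in s.
With the tool pointing down it reaches from about 300 to 775 mm from the base axis. Payload 14.6 kg.
Tool frame: the origin (TCP) lies on the front face of the gripper's body, between the roots of the fingers; the fingertips stand 97 mm ahead of it and the grasp point (between the pads) lies 78 mm ahead of it; z points along the fingers, y is the line along which they close (so a half turn about z gives the same grasp; the last joint's range is limited). The gripper opens to 94 mm and grips with 3 to 60 N. Pads are 16 mm wide; open, the fingers measure 119 mm over their backs; the gripper's body (75 mm by 177 mm) begins 78 mm behind the grasp point.
Start: joints at [-1.191, 0.3, 1.521, -0, 1.321, -0.067], TCP at [237.637, -496.003, 302.646] pointing down, gripper open.
Joint ranges: [-3.03, 3.03], [-0.79, 2.21], [0.23, 2.52], [-1.04, 4.18], [0, 3.07], [-2.55, 2.55]. Speed limits (rad/s): [2.22, 2.22, 2.57, 3.14, 3.14, 3.14].

### API

Orientations are given as [roll, pitch, yaw] about the fixed x, y, z axes, in that order (R = Rz(yaw) Ry(pitch) Rx(roll)).
In Python, from cell import * gives the robot as it stands.
- The arm moves only by the tool carry_out, never from a script. Its arguments are lists of equal length, an entry for each row: "slide": the shift along the world's x, y, z scaled (see below), a list of three; "dr": the turn, a rotation vector about the world's x, y, z scaled (see below), a list of three; "gripper": the opening in per cent of the stroke, from 0 (shut) to 100 (fully open). A call has 1 to 10 rows; each row is the pose to reach, as a shift and turn from the pose commanded when the call began, turning the shorter way round; what a row does not reach only later rows make up. The controller multiplies each number of a shift by 0.25 m and each number of a turn by 360 degrees. A row lasts 1/12 s, in which the tool goes at most 41.7 mm and 7.16 degrees, less where a joint would pass 70% of its speed; a pose out of reach is approached as far as the arm can. A call with a number of a shift or a turn outside -1 to 1 is refused whole. A call with a gripper value outside its range is refused whole. The fingers move at their own pace and stop on an object; "newtons" is the grip in N (left out, the last holds). Time passes only in rows, so rows that repeat a pose let the fingers close. It gives the time, the measured TCP pose, the force, the opening and the grip force at its end, in the units of the state.
- read_state(): the state, without advancing time (a new reading comes with each control period).
- camera(name): name is "scene" or "top" or "wrist"; returns the picture (400x640x3 uint8, red, green, blue); there is no depth.
- camera_model(name): a dict with "vfov" (degrees; the focal length in pixels is half the picture's height over the tangent of half this angle, whatever the lens; pixels are square), "cx", "cy" (the principal point, pixels), "R" (3x3) and "t" (3): a world point X has camera coordinates R X + t. Camera axes: x right, y down, z forward; pixel columns grow to the right and rows downward; lengths in mm; the calibration is good to about 2 mm. A picture is of the moment at which its call begins: read the wrist's pose just before it. camera_model takes no time and is no camera call; for the wrist camera it gives the pose at the moment of the call.
- sign_off(): hands the job in; it is judged then, once.
The state is a dict: "clock": time; "joints": joint angles; "qd": joint speeds; "effort": joint torques, N m; "eef_pos": TCP position; "eef_rot": TCP orientation; "wrist_force": force on the tool from outside, world axes, zero at the start; "moment": the same for the moment, N m; "finger_gap": finger opening in mm; "finger_force": force on a finger pad.
Only numpy, scipy, OpenCV 4.12 (cv2) and the standard library are available. Lean on these libraries where they do the work, as an engineer would, in place of code of your own. Each camera call takes 0.05 s, during which the arm holds its last target. There are 200 camera calls.

## Working session

There is one attempt and no reset: what is moved stays moved. The work goes in short steps, Python scripts to look and compute and a tool call to move; the robot and the scene stay as the last step left them, time stands still between calls to the robot, and variables do not carry over. Pictures are saved under pics/ and viewed, at most 10 in all, crops included, and the job is handed in when it is done.

Besides the shell and the picture viewer there is one more tool, called as name(argument=value, ...), one argument or row to a line, values as JSON. carry_out: Moves the arm, as the interface text tells. Its arguments: {"type":"object","properties":{"slide":{"type":"array","items":{"type":"array","items":{"type":"number","minimum":-1,"maximum":1}}},"dr":{"type":"array","items":{"type":"array","items":{"type":"number","minimum":-1,"maximum":1}}},"gripper":{"type":"array","items":{"type":"number"}},"newtons":{"type":"number"}},"required":["slide","dr","gripper"]}

```bash
ls; mkdir -p pics; python3 - <<'E'
from cell import *
import cv2
for n in ("scene","top"):
    im=camera(n); cv2.imwrite(f"pics/{n}0.png",im[:,:,::-1]); m=camera_model(n); print(n,m)
s=read_state();print(s)
E
```

```text
pics
scene {'vfov': 57.22060894478325, 'cx': 324.579903500014, 'cy': 204.901369013052, 'R': array([[-0.18200785,  0.9832936 ,  0.00261684],
       [ 0.74525173,  0.13968139, -0.65198847],
       [-0.64146161, -0.11671682, -0.75822436]]), 't': array([  80.15209117, -354.29051569, 1218.633225  ])}
top {'vfov': 52.30181103559749, 'cx': 319.49843423706983, 'cy': 199.79101866766635, 'R': array([[ 0.00571728, -0.99962211,  0.02688778],
       [-0.99520605, -0.00831313, -0.09744647],
       [ 0.09763317, -0.02620175, -0.9948775 ]]), 't': array([   5.72343278,  532.77425969, 1159.68782536])}
{'clock': 0.1, 'joints': array([-1.19063633e+00,  3.00394245e-01,  1.52151271e+00, -3.35665384e-05,
        1.32069795e+00, -6.65890470e-02]), 'qd': array([-1.21527579e-03, -9.91378145e-04, -3.46242233e-03,  5.01509307e-05,
        2.55070221e-03, -1.35562192e-04]), 'effort': array([ 1.43146904e-04, -5.32646692e+01, -3.53282082e+01,  7.09360954e-02,
        2.35112978e-02, -4.26001020e-05]), 'eef_pos': array([ 237.56730871, -495.89665236,  302.15735946]), 'eef_rot': array([-3.14058049e+00, -3.49131128e-05,  4.46757347e-01]), 'wrist_force': array([ 0.57127656, -0.36256128, -0.0575742 ]), 'moment': array([-0.07881031, -0.03334427,  0.03377194]), 'finger_force': 0.0, 'finger_gap': 93.6745038084519}
```

View pics/scene0.png

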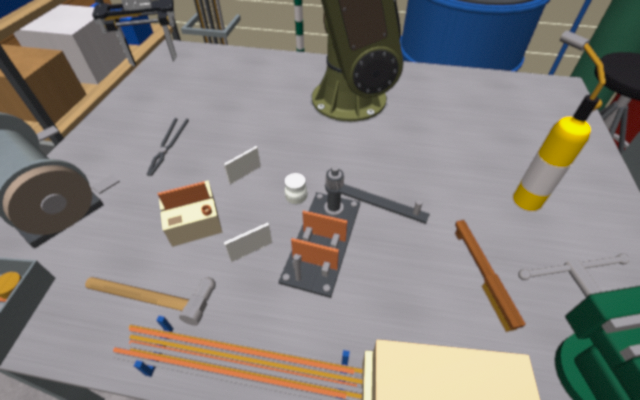

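View pics/top0.png

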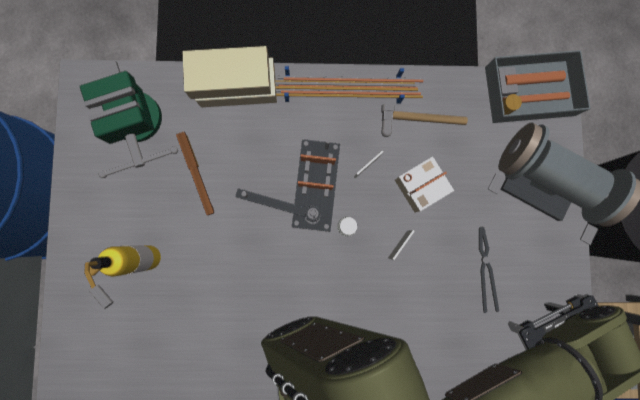

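The scene view shows the jig, firebrick, jar and swung-out keeper. In the top view the stud is near (313,214), with fins at (316,185) and (318,158), so the middle slot is empty. The loose fin runs from (411,192) to (446,174) on the brick, and the keeper pin is near (240,193). I'll enlarge the top view next.

```bash
cat > h.py <<'E'
import numpy as np, cv2
def ray(m,u,v,z):
    f=200/np.tan(np.radians(m["vfov"])/2)
    R=np.array(m["R"]);t=np.array(m["t"])
    d=R.T@np.array([(u-m["cx"])/f,(v-m["cy"])/f,1]);c=-R.T@t
    return c+d*(z-c[2])/d[2]
def proj(m,X):
    f=200/np.tan(np.radians(m["vfov"])/2)
    p=np.array(m["R"])@np.array(X)+np.array(m["t"])
    return np.array([f*p[0]/p[2]+m["cx"],f*p[1]/p[2]+m["cy"]])
E
python3 - <<'E'
from cell import *
from h import *
im=cv2.imread("pics/top0.png")
c=cv2.resize(im[128:248,228:468],None,fx=3.3333,fy=3.3333,interpolation=cv2.INTER_CUBIC);cv2.imwrite("pics/crop0.png",c)
m=camera_model("top")
for n,u,v,z in [("stud",313,214,147),("fin1",316,185,82),("fin3",318,158,82),("pin",240,193,131),("finL a",411,192,98),("finL b",446,174,98),("jar",348,226,60)]: print(n,ray(m,u,v,z).round(1))
E
```

```text
stud [483.6  29.4 147. ]
fin1 [568.5  20.9  82. ]
fin3 [644.8  15.8  82. ]
pin [538.7 222.4 131. ]
finL a [ 549.3 -240.7   98. ]
finL b [ 600.5 -339.2   98. ]
jar [455.9 -70.3  60. ]
```

View pics/crop0.png

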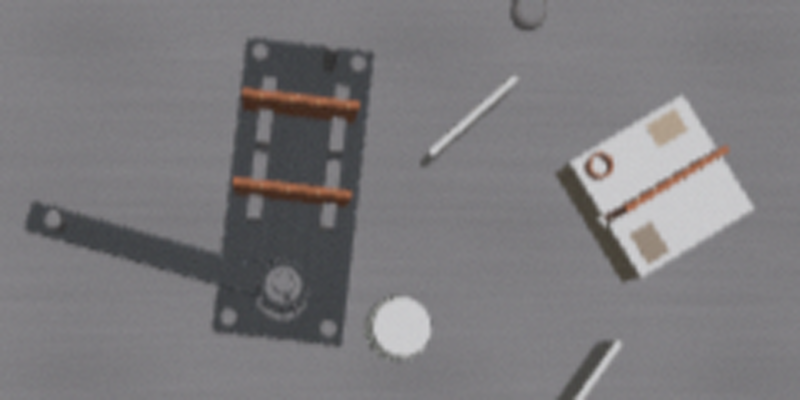

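The crop gives a sharper view. The stud top is at crop (284,283), the fins at (291,190) and (300,103), and the loose fin's top runs from (625,207) to (728,148). The collar at (599,165) is on the far-left side of the fin. Next I compute poses and set out above the fin.

```bash
python3 - <<'E'
from cell import *
from h import *
m=camera_model("top")
for n,u,v,z in [("stud",284,283,147),("fin1L",234,183,82),("fin1R",351,195,82),("fin3L",242,93,82),("fin3R",359,105,82),("pin",54,219,131),("finL a",625,207,98),("finL b",728,148,98),("jar",400,327,60),("collar",599,165,80),("bA",568,168,64),("bB",683,96,64),("bC",753,208,64),("bD",636,278,64),("c1",259,50,12),("c2",358,63,12),("c3",228,316,12),("c4",328,327,12)]: print(n,ray(m,228+u/3.3333-.35,128+v/3.3333-.35,z).round(1))
w=camera_model("wrist");s=read_state()
C=-w["R"].T@w["t"];print("wristcam",C-s["eef_pos"],w)
E
```

```text
stud [487.3  29.8 147. ]
fin1L [574.9  71.4  82. ]
fin1R [565.7 -26.3  82. ]
fin3L [651.2  65.5  82. ]
fin3R [642.  -32.8  82. ]
pin [537.8 212.3 131. ]
finL a [ 555.7 -252.3   98. ]
finL b [ 605.9 -339.5   98. ]
jar [456.6 -69.3  60. ]
collar [ 593.4 -235.6   80. ]
bA [ 593.  -212.9   64. ]
bB [ 656.6 -313.2   64. ]
bC [ 560.1 -371.4   64. ]
bD [ 499.3 -269.6   64. ]
c1 [705.   52.3  12. ]
c2 [694.2 -36.4  12. ]
c3 [466.9  77.3  12. ]
c4 [457.9 -10.5  12. ]
wristcam [64.92619155 32.19122595 81.08950109] {'vfov': 66.12453367681857, 'cx': 322.0259279116005, 'cy': 202.45803800105557, 'R': array([[ 0.43202948, -0.9018587 , -0.00118593],
       [-0.87316527, -0.41861242,  0.24969192],
       [-0.22568328, -0.10683876, -0.9683246 ]]), 't': array([-548.42837975,  -25.67967913,  389.83337809])}
```

carry_out(
  slide=[
    [0.13,0.08,0],
    [0.26,0.16,0],
    [0.39,0.24,0],
    [0.52,0.32,0],
    [0.65,0.4,0],
    [0.78,0.48,0],
    [0.85,0.52,0],
    [0.9,0.55,0],
    [0.9,0.55,0],
    [0.9,0.55,0],
  ],
  dr=[
    [0,0,0.019],
    [0,0,0.038],
    [0,0,0.057],
    [0,0,0.076],
    [0,0,0.095],
    [0,0,0.114],
    [0,0,0.133],
    [0,0,0.152],
    [0,0,0.171],
    [0,0,0.19],
  ],
  gripper=[90,80,70,60,50,40,27,27,27,27],
)

```text
clock: 0.93
eef_pos: [463.4, -357.7, 302.1]
eef_rot: [-3.141, -0.001, 1.648]
wrist_force: [-0.8, 0.5, -0.4]
finger_gap: 31.1
finger_force: 0.0
```

carry_out(
  slide=[
    [0.12,0.06,-0.04],
    [0.24,0.13,-0.09],
    [0.36,0.19,-0.13],
    [0.44,0.23,-0.16],
    [0.472,0.25,-0.17],
    [0.472,0.25,-0.17],
    [0.472,0.25,-0.17],
  ],
  dr=[
    [0,0,0.018],
    [0,0,0.036],
    [0,0,0.054],
    [0,0,0.07],
    [0,0,0.0747],
    [0,0,0.0747],
    [0,0,0.0747],
  ],
  gripper=[27,27,27,27,27,27,27],
)

```text
clock: 1.52
eef_pos: [580.1, -296.3, 260.2]
eef_rot: [-3.141, -0.0, 2.107]
wrist_force: [-0.2, -0.7, 0.2]
finger_gap: 25.5
finger_force: 0.0
```

```bash
python3 - <<'E'
from cell import *
from h import *
s=read_state(); m=camera_model("wrist"); im=camera("wrist"); cv2.imwrite("pics/w1.png",im[:,:,::-1])
np.save("m1.npy",m,allow_pickle=True)
print(s["eef_pos"],s["eef_rot"],proj(m,[555.7,-252.3,98]),proj(m,[605.9,-339.5,98]))
E
```

```text
[ 580.11930498 -296.33072221  260.16007627] [-3.14120844e+00 -2.51852564e-04  2.10712554e+00] [323.88935484 153.76827221] [322.09840606 270.58581153]
```

View pics/w1.png

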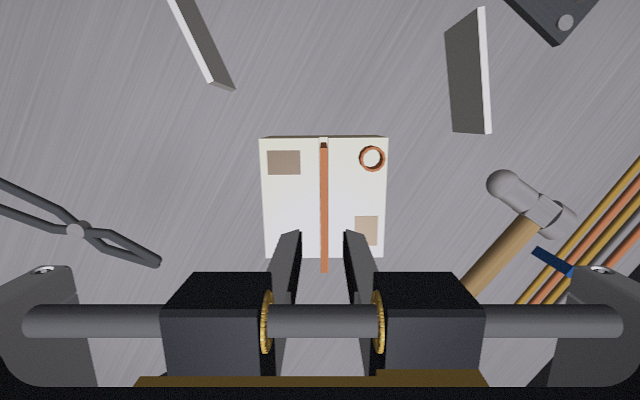

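The fin appears as a vertical stripe from about (323,147) to (324,272). It sits almost exactly between the fingers, and the collar at (371,158) is clear.

```bash
python3 - <<'E'
from h import *
m=np.load("m1.npy",allow_pickle=True).item()
im=cv2.imread("pics/w1.png").astype(int)
for v in (148,160,180,200,220,240,260,270):
    r=im[v]; k=[u for u in range(310,340) if r[u,2]-r[u,0]>50]; print(v,k[:1],k[-1:],ray(m,(k[0]+k[-1])/2,v,98).round(1) if k else "")
for v in list(range(138,150))+list(range(268,276)): print(v,im[v,324],end=" ")
a=ray(m,323.5,147,98);b=ray(m,324,272,98);print(a,b,(a+b)/2,np.hypot(*(a-b)[:2]))
E
```

```text
148 [320] [327] [ 553.1 -248.6   98. ]
160 [320] [327] [ 557.9 -256.7   98. ]
180 [320] [327] [ 566.1 -270.4   98. ]
200 [321] [327] [ 575.  -284.4   98. ]
220 [321] [327] [ 583.7 -299.1   98. ]
240 [321] [327] [ 592.8 -314.3   98. ]
260 [321] [327] [ 602.2 -330.1   98. ]
270 [321] [327] [ 607.  -338.2   98. ]
138 [211 217 219] 139 [208 215 216] 140 [209 216 217] 141 [217 222 221] 142 [101 114 136] 143 [21 45 82] 144 [33 51 89] 145 [39 54 91] 146 [41 55 89] 147 [35 48 86] 148 [ 96 132 196] 149 [ 97 131 192] 268 [ 90 125 185] 269 [ 93 125 185] 270 [ 92 126 185] 271 [ 86 122 184] 272 [ 96 127 184] 273 [157 150 151] 274 [158 151 152] 275 [159 153 155] [ 552.75019642 -247.94827209   98.        ] [ 608.00950972 -339.81464024   98.        ] [ 580.37985307 -293.88145616   98.        ] 107.20550967110742
```

```bash
python3 - <<'E'
from h import *
m=np.load("m1.npy",allow_pickle=True).item()
P=[ray(m,u,v,64) for u,v in [(259.5,138.5),(387.5,137.5),(383.5,256.5),(264,258)]]
for i in range(4): print(P[i].round(1),np.hypot(*(P[i]-P[i-1])[:2]))
print(np.mean(P,axis=0))
im=cv2.imread("pics/w1.png"); c=cv2.resize(im[120:290,240:410],None,fx=3.5,fy=3.5,interpolation=cv2.INTER_CUBIC); cv2.imwrite("pics/w1c.png",c[:600])
E
```

```text
[ 501.8 -272.6   64. ] 114.55328151703925
[ 598.6 -214.    64. ] 113.17740586701015
[ 658.7 -310.8   64. ] 113.90760571593046
[ 559.1 -371.8   64. ] 116.82527883284143
[ 579.5477135  -292.30252503   64.        ]
```

View pics/w1c.png

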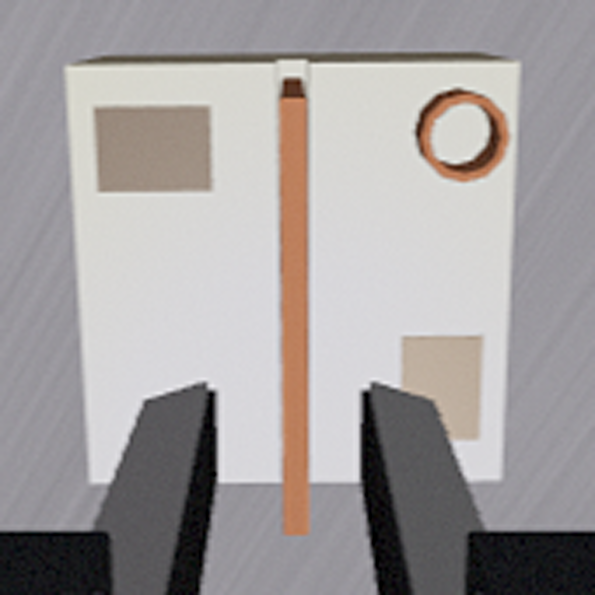

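I used the wrong top height: 46 + 70 = 116 mm, not 98. That explains the 107 mm apparent length. I'll recompute with 116.

```bash
python3 - <<'E'
from h import *
from cell import camera_model
m=np.load("m1.npy",allow_pickle=True).item()
a=ray(m,323.6,147.3,116);b=ray(m,324,272.6,116);print(a,b,(a+b)/2,np.hypot(*(a-b)[:2]),np.degrees(np.arctan2(*(b-a)[1::-1])))
t=camera_model("top")
a,b=[ray(t,228+u/3.3333-.35,128+v/3.3333-.35,116) for u,v in((625,207),(728,148))];print(a,b,(a+b)/2,np.hypot(*(a-b)[:2]))
E
```

```text
[ 552.13428929 -246.98385038  116.        ] [ 603.40441696 -332.36083072  116.        ] [ 577.76935312 -289.67234055  116.        ] 99.58842684932048 -59.01456647060338
[ 553.41344154 -247.52467262  116.        ] [ 602.85270326 -333.28205231  116.        ] [ 578.1330724  -290.40336247  116.        ] 98.98772030041067
```

carry_out(
  slide=[
    [-0.008,0.025,0],
    [-0.008,0.025,-0.1],
    [-0.008,0.025,-0.2],
    [-0.008,0.025,-0.28],
    [-0.008,0.025,-0.33],
    [-0.008,0.025,-0.344],
    [-0.008,0.025,-0.344],
    [-0.008,0.025,-0.344],
    [-0.008,0.025,-0.344],
    [-0.008,0.025,-0.344],
  ],
  dr=[
    [0,0,0.001],
    [0,0,0.001],
    [0,0,0.001],
    [0,0,0.001],
    [0,0,0.001],
    [0,0,0.001],
    [0,0,0.001],
    [0,0,0.001],
    [0,0,0.001],
    [0,0,0.001],
  ],
  gripper=[27,27,27,27,27,27,27,2,2,2],
  newtons=30,
)

```text
clock: 2.4
eef_pos: [578.9, -289.9, 175.4]
eef_rot: [3.141, 0.002, 2.116]
wrist_force: [-0.3, 0.3, 0.3]
finger_gap: 8.8
finger_force: 0.0
```

carry_out(
  slide=[
    [0,0,0],
    [0,0,0],
    [0,0,0.03],
  ],
  dr=[
    [0,0,0],
    [0,0,0],
    [0,0,0],
  ],
  gripper=[2,2,2],
)

```text
clock: 2.65
eef_pos: [578.2, -289.5, 180.7]
eef_rot: [-3.141, -0.002, 2.116]
wrist_force: [-0.6, 0.0, -5.0]
finger_gap: 5.7
finger_force: 30.0
```

carry_out(
  slide=[
    [0,0,0.1],
    [0,0,0.22],
    [0,0.06,0.3],
    [0.02,0.18,0.3],
    [0.04,0.32,0.3],
    [0.06,0.46,0.3],
    [0.08,0.6,0.3],
    [0.1,0.74,0.3],
    [0.11,0.88,0.3],
    [0.12,1.0,0.3],
  ],
  dr=[
    [0,0,0],
    [0,0,0],
    [0,0,-0.01],
    [0,0,-0.02],
    [0,0,-0.035],
    [0,0,-0.05],
    [0,0,-0.065],
    [0,0,-0.08],
    [0,0,-0.09],
    [0,0,-0.1],
  ],
  gripper=[2,2,2,2,2,2,2,2,2,2],
)

```text
clock: 3.48
eef_pos: [608.4, -37.4, 256.6]
eef_rot: [-3.141, -0.0, 1.485]
wrist_force: [0.1, 0.0, -4.1]
finger_gap: 5.8
finger_force: 30.0
```

carry_out(
  slide=[
    [0,0.07,0],
    [0,0.13,0],
    [0,0.18,0],
    [0,0.21,0],
    [0,0.23,0],
    [0,0.23,0],
    [0,0.23,0],
  ],
  dr=[
    [0,0,0],
    [0,0,0],
    [0,0,0],
    [0,0,0],
    [0,0,0],
    [0,0,0],
    [0,0,0],
  ],
  gripper=[2,2,2,2,2,2,2],
)

```text
clock: 4.07
eef_pos: [608.7, 17.1, 256.6]
eef_rot: [-3.141, 0.0, 1.488]
wrist_force: [0.9, 0.4, -4.1]
finger_gap: 5.7
finger_force: 30.0
```

```bash
python3 - <<'E'
from cell import *
from h import *
s=read_state(); m=camera_model("wrist"); im=camera("wrist"); cv2.imwrite("pics/w2.png",im[:,:,::-1])
np.save("m2.npy",m,allow_pickle=True)
print(s["eef_pos"],s["eef_rot"],s["wrist_force"],s["finger_gap"])
for n,X in dict(stud=[486,30.5,147],f1L=[574.9,71.4,82],f1R=[565.7,-26.3,82],f3L=[651.2,65.5,82],f3R=[642,-32.8,82]).items(): print(n,proj(m,X).round(1))
E
```

```text
[608.65345555  17.14915468 256.59211394] [-3.14145083e+00  1.82045277e-04  1.48754239e+00] [ 0.91689589  0.40241938 -4.10145629] 5.673522035683006
stud [135.5 233.6]
f1L [276.4 150.9]
f1R [279.3 260.6]
f3L [369.3 150.3]
f3R [364.  260.7]
```

View pics/w2.png

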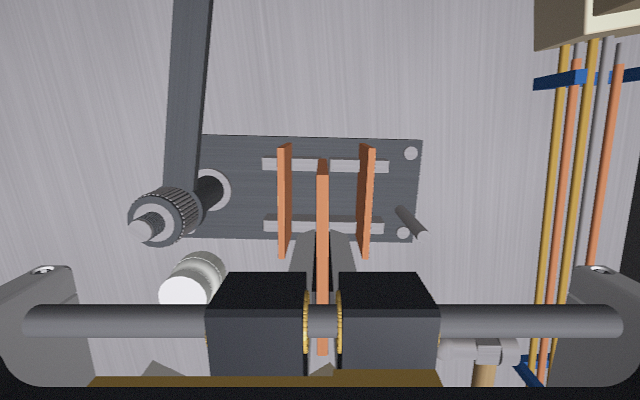

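The jig is seen from above. The standing fins' top edges are at about col 281 (rows 148–258) and col 368 (rows 148–258). The held fin is at col 322, and the keeper, nut and stop post are all visible.

```bash
python3 - <<'E'
from h import *
m=np.load("m2.npy",allow_pickle=True).item()
im=cv2.imread("pics/w2.png").astype(int)
for v in (155,180,200,230,250):
    print(v,[(u,im[v,u,2]) for u in range(272,296) if im[v,u,2]-im[v,u,0]>40],[(u,im[v,u,2]) for u in range(352,380) if im[v,u,2]-im[v,u,0]>40],[u for u in range(310,335) if im[v,u,2]-im[v,u,0]>40][::40] )
for u0 in (279,281,366,371): print(u0,[(v,im[v,u0,2]-im[v,u0,0]) for v in list(range(140,156,1))+list(range(254,264))])
E
```

```text
155 [(277, np.int64(189)), (278, np.int64(213)), (279, np.int64(209)), (280, np.int64(208)), (281, np.int64(209)), (282, np.int64(211)), (283, np.int64(199)), (284, np.int64(157)), (285, np.int64(127)), (286, np.int64(126)), (287, np.int64(127)), (288, np.int64(127)), (289, np.int64(128)), (290, np.int64(127)), (291, np.int64(123))] [(359, np.int64(91)), (360, np.int64(93)), (361, np.int64(91)), (362, np.int64(89)), (363, np.int64(96)), (364, np.int64(92)), (365, np.int64(91)), (366, np.int64(90)), (367, np.int64(74)), (368, np.int64(172)), (369, np.int64(213)), (370, np.int64(209)), (371, np.int64(209)), (372, np.int64(209)), (373, np.int64(210)), (374, np.int64(214)), (375, np.int64(184))] []
180 [(277, np.int64(176)), (278, np.int64(213)), (279, np.int64(209)), (280, np.int64(208)), (281, np.int64(209)), (282, np.int64(210)), (283, np.int64(205)), (284, np.int64(173)), (285, np.int64(123)), (286, np.int64(128)), (287, np.int64(128)), (288, np.int64(129)), (289, np.int64(128)), (290, np.int64(131)), (291, np.int64(122))] [(358, np.int64(96)), (359, np.int64(92)), (360, np.int64(93)
[... 3501 characters left out ...]
int64(99)), (258, np.int64(105)), (259, np.int64(74)), (260, np.int64(-11)), (261, np.int64(-5)), (262, np.int64(-4)), (263, np.int64(-4))]
371 [(140, np.int64(-10)), (141, np.int64(-7)), (142, np.int64(-9)), (143, np.int64(-10)), (144, np.int64(-11)), (145, np.int64(-11)), (146, np.int64(24)), (147, np.int64(65)), (148, np.int64(99)), (149, np.int64(101)), (150, np.int64(100)), (151, np.int64(102)), (152, np.int64(101)), (153, np.int64(100)), (154, np.int64(103)), (155, np.int64(99)), (254, np.int64(-5)), (255, np.int64(-4)), (256, np.int64(-4)), (257, np.int64(-5)), (258, np.int64(-5)), (259, np.int64(-4)), (260, np.int64(-4)), (261, np.int64(-5)), (262, np.int64(-3)), (263, np.int64(-4))]
```

```bash
python3 - <<'E'
from h import *
m=np.load("m2.npy",allow_pickle=True).item()
im=cv2.imread("pics/w2.png").astype(int)
for v in (175,180,190,200,230): print(v,[(u,int(im[v,u,2])) for u in range(308,336) if im[v,u,2]-im[v,u,0]>30])
print([(v,int(im[v,322,2])) for v in range(152,182)],[(v,int(im[v,322,2]-im[v,322,0])) for v in range(345,362)])
P=lambda u,v,z=82:ray(m,u,v,z)
f1=[P(280.1,148),P(281.2,258.5)];f3=[P(372.2,148),P(364.6,258.5)]
for f in(f1,f3): print(np.round(f,1),np.mean(f,axis=0).round(1),np.hypot(*(f[0]-f[1])[:2]).round(1),np.degrees(np.arctan2(*(f[0]-f[1])[1::-1]))-90)
c1=np.mean(f1,axis=0);c3=np.mean(f3,axis=0);print("slot",(c1+c3)/2,np.hypot(*(c1-c3)[:2]),np.degrees(np.arctan2(*(c3-c1)[1::-1])))
E
```

```text
175 [(316, 141), (317, 198), (318, 213), (319, 208), (320, 209), (321, 209), (322, 207), (323, 208), (324, 210), (325, 211), (326, 212), (327, 206), (328, 167)]
180 [(316, 164), (317, 210), (318, 210), (319, 210), (320, 209), (321, 209), (322, 210), (323, 209), (324, 209), (325, 211), (326, 211), (327, 214), (328, 184)]
190 [(316, 168), (317, 210), (318, 210), (319, 210), (320, 208), (321, 208), (322, 209), (323, 208), (324, 209), (325, 210), (326, 209), (327, 212), (328, 181)]
200 [(316, 164), (317, 209), (318, 211), (319, 209), (320, 209), (321, 208), (322, 208), (323, 209), (324, 210), (325, 210), (326, 209), (327, 214), (328, 181)]
230 [(316, 183), (317, 212), (318, 210), (319, 209), (320, 209), (321, 208), (322, 208), (323, 209), (324, 210), (325, 209), (326, 209), (327, 215), (328, 201)]
[(152, 94), (153, 99), (154, 93), (155, 96), (156, 93), (157, 96), (158, 103), (159, 108), (160, 111), (161, 108), (162, 111), (163, 109), (164, 112), (165, 107), (166, 109), (167, 111), (168, 109), (169, 110), (170, 112), (171, 111), (172, 108), (173, 112), (174, 114), (175, 207), (176, 208), (177, 210), (178, 208), (179, 207), (180, 210), (181, 208)] [(345, 97), (346, 98), (347, 98), (348, 99), (349, 100), (350, 96), (351, 99), (352, 97), (353, 98), (354, 99), (355, 100), (356, -13), (357, -7), (358, -4), (359, -5), (360, -4), (361, -4)]
[[578.2  73.5  82. ]
 [567.7 -24.4  82. ]] [573.   24.6  82. ] 98.5 -6.154041887136714
[[653.7  67.2  82. ]
 [642.7 -30.7  82. ]] [648.2  18.3  82. ] 98.5 -6.417465448109226
slot [610.5695532  21.4049418  82.       ] 75.47466565013623 -4.792888560393758
```

```bash
python3 - <<'E'
from h import *
m=np.load("m2.npy",allow_pickle=True).item()
for z in (196,198,200):
    a=ray(m,322.2,174.7,z);b=ray(m,322.5,355.6,z);print(a,b,(a+b)/2,np.hypot(*(a-b)[:2]),np.degrees(np.arctan2(*(a-b)[1::-1]))-90)
E
```

```text
[612.22709577  67.28309317 196.        ] [604.09574813 -32.25254103 196.        ] [608.16142195  17.51527607 196.        ] 99.86721828735251 -4.670283416870191
[612.25074063  67.6116372  198.        ] [604.2341723  -30.51898606 198.        ] [608.24245647  18.54632557 198.        ] 98.45752682530139 -4.670283416870234
[612.27438549  67.94018124 200.        ] [604.37259648 -28.78543109 200.        ] [608.32349098  19.57737507 200.        ] 97.04783536325026 -4.67028341687022
```

carry_out(
  slide=[
    [0.005,0.012,-0.05],
    [0.005,0.012,-0.12],
    [0.005,0.012,-0.2],
    [0.005,0.012,-0.26],
    [0.005,0.012,-0.3],
    [0.005,0.012,-0.3],
    [0.005,0.012,-0.3],
  ],
  dr=[
    [0,0,-0.0018],
    [0,0,-0.0018],
    [0,0,-0.0018],
    [0,0,-0.0018],
    [0,0,-0.0018],
    [0,0,-0.0018],
    [0,0,-0.0018],
  ],
  gripper=[2,2,2,2,2,2,2],
)

```text
clock: 4.7
eef_pos: [609.9, 20.6, 181.4]
eef_rot: [-3.141, 0.0, 1.476]
wrist_force: [0.5, 0.2, -3.4]
finger_gap: 5.8
finger_force: 30.0
```

```bash
python3 - <<'E'
from cell import *
from h import *
s=read_state(); m=camera_model("wrist"); im=camera("wrist"); cv2.imwrite("pics/w3.png",im[:,:,::-1])
np.save("m3.npy",m,allow_pickle=True)
print(s["eef_pos"],s["eef_rot"],s["wrist_force"],s["finger_gap"])
im=im.astype(int)
c=(im[:,:,0]-im[:,:,2]>60)&(im[:,:,0]>165)
for v in range(60,400,12):
    k=np.flatnonzero(c[v,180:470])+180
    if len(k): print(v,[(int(g[0]),int(g[-1])) for g in np.split(k,np.flatnonzero(np.diff(k)>2)+1)])
E
```

```text
[609.91514082  20.55291408 181.36112981] [-3.14093586e+00  2.95173718e-05  1.47602828e+00] [ 0.49037765  0.22442849 -3.3512443 ] 5.8212669256554985
168 [(257, 266), (385, 394)]
180 [(257, 266), (316, 328), (384, 392)]
192 [(258, 267), (316, 328), (383, 392)]
204 [(258, 267), (316, 328), (382, 391)]
216 [(259, 268), (316, 328), (381, 390)]
228 [(259, 268), (316, 328), (381, 389)]
240 [(260, 268), (316, 328), (380, 389)]
252 [(260, 269), (316, 328), (379, 388)]
264 [(261, 269), (317, 327), (378, 386)]
276 [(317, 327)]
288 [(317, 327)]
300 [(317, 327)]
312 [(304, 306), (338, 341)]
324 [(303, 306), (338, 341)]
336 [(303, 306), (338, 341)]
348 [(303, 307), (317, 327), (337, 341)]
```

View pics/w3.png

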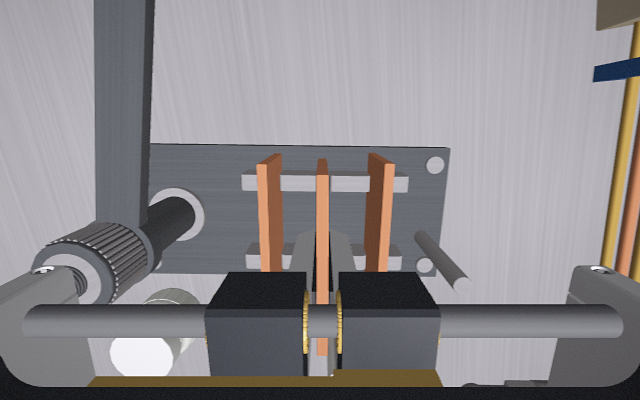

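Side view from closer in: the neighbours' tops are at cols 262 and 387 (row 204) and the held fin is at col 322. It should go about 1.3 mm further right and about 0.7° clockwise. I'll check y next.

```bash
python3 - <<'E'
from h import *
m=np.load("m3.npy",allow_pickle=True).item()
im=cv2.imread("pics/w3.png").astype(int)
for u in (261,263,322,389,387): print(u,[(v,int(im[v,u,2])) for v in range(158,182)])
for u in(322,): print([(v,int(im[v,u,2])) for v in range(350,360)])
E
```

```text
261 [(158, 107), (159, 104), (160, 103), (161, 112), (162, 122), (163, 127), (164, 204), (165, 225), (166, 223), (167, 223), (168, 223), (169, 221), (170, 222), (171, 222), (172, 222), (173, 223), (174, 222), (175, 222), (176, 221), (177, 223), (178, 221), (179, 222), (180, 223), (181, 222)]
263 [(158, 106), (159, 106), (160, 118), (161, 120), (162, 120), (163, 126), (164, 195), (165, 228), (166, 224), (167, 224), (168, 224), (169, 224), (170, 223), (171, 223), (172, 223), (173, 224), (174, 223), (175, 223), (176, 223), (177, 223), (178, 223), (179, 223), (180, 224), (181, 224)]
322 [(158, 114), (159, 123), (160, 120), (161, 120), (162, 122), (163, 119), (164, 124), (165, 122), (166, 122), (167, 123), (168, 123), (169, 121), (170, 119), (171, 121), (172, 119), (173, 122), (174, 127), (175, 222), (176, 222), (177, 224), (178, 222), (179, 224), (180, 223), (181, 222)]
389 [(158, 105), (159, 107), (160, 109), (161, 120), (162, 123), (163, 166), (164, 224), (165, 223), (166, 223), (167, 221), (168, 222), (169, 221), (170, 222), (171, 222), (172, 222), (173, 222), (174, 222), (175, 222), (176, 222), (177, 222), (178, 222), (179, 223), (180, 222), (181, 222)]
387 [(158, 104), (159, 110), (160, 121), (161, 123), (162, 122), (163, 172), (164, 227), (165, 224), (166, 224), (167, 223), (168, 222), (169, 222), (170, 222), (171, 223), (172, 222), (173, 222), (174, 222), (175, 222), (176, 223), (177, 222), (178, 221), (179, 221), (180, 220), (181, 222)]
[(350, 216), (351, 216), (352, 216), (353, 214), (354, 215), (355, 215), (356, 182), (357, 183), (358, 185), (359, 182)]
```

```bash
python3 - <<'E'
from h import *
m=np.load("m3.npy",allow_pickle=True).item()
a=ray(m,261.5,163.9,82);c=ray(m,389.5,163.2,82)
a2=ray(m,265,264,82);c2=ray(m,382,264,82)
zt=181.4-58.4
h=ray(m,322,174.7,zt);h2=ray(m,322.2,355.6,zt)
print(a,c,(a+c)/2,h,h2,(h+h2)/2, np.hypot(*(h-h2)[:2]))
ang=lambda d:np.degrees(np.arctan2(d[1],d[0]))
print(ang(a-a2)-90,ang(c-c2)-90,ang(c-a),ang(h-h2)-90)
d=(a+c)/2-h; y=np.radians(-6.0); print("dx dy jig",d[0]*np.cos(y)+d[1]*np.sin(y),-d[0]*np.sin(y)+d[1]*np.cos(y))
for n,u,v,z in [("baseTL",150,144,12),("baseTR",450,149,12),("hole",435,165,12)]: print(n,ray(m,u,v,z))
print(ang(ray(m,450,148.5,12)-ray(m,150,144,12)))
E
```

```text
[578.58142677  74.02751895  82.        ] [653.48215772  67.31064746  82.        ] [616.03179224  70.66908321  82.        ] [613.97182851  70.99997042 123.        ] [604.77238026 -26.86214186 123.        ] [609.37210439  22.06891428 123.        ] 98.29355456113858
-6.256357714562881 -6.543745615358205 -5.124405162420107 -5.370261624916722
dx dy jig 2.0832661636784455 -0.11374973521463713
baseTL [477.3176468   90.63701641  12.        ]
baseTR [717.01724028  63.84587236  12.        ]
hole [704.93878724  52.02272187  12.        ]
-6.283020382208686
```

carry_out(
  slide=[
    [0.0052,0,0],
    [0.0052,0,-0.03],
    [0.0052,0,-0.05],
    [0.0052,0,-0.07],
    [0.0052,0,-0.09],
    [0.0052,0,-0.1],
    [0.0052,0,-0.1],
  ],
  dr=[
    [0,0,-0.0021],
    [0,0,-0.0021],
    [0,0,-0.0021],
    [0,0,-0.0021],
    [0,0,-0.0021],
    [0,0,-0.0021],
    [0,0,-0.0021],
  ],
  gripper=[2,2,2,2,2,2,2],
)

```text
clock: 5.33
eef_pos: [610.9, 20.8, 155.8]
eef_rot: [-3.14, 0.0, 1.463]
wrist_force: [-0.4, 1.3, -4.8]
finger_gap: 5.7
finger_force: 30.0
```

carry_out(
  slide=[
    [0,0,-0.02],
    [0,0,-0.036],
    [0,0,-0.05],
    [0,0,-0.06],
    [0,0,-0.062],
    [0,0,-0.062],
  ],
  dr=[
    [0,0,0],
    [0,0,0],
    [0,0,0],
    [0,0,0],
    [0,0,0],
    [0,0,0],
  ],
  gripper=[2,2,2,2,2,2],
)

```text
clock: 5.83
eef_pos: [611.2, 20.8, 141.2]
eef_rot: [3.141, -0.0, 1.463]
wrist_force: [-0.8, -1.2, -2.4]
finger_gap: 5.9
finger_force: 30.0
```

```bash
python3 - <<'E'
from cell import *
s=read_state(); print(s["eef_pos"],s["wrist_force"],s["moment"])
E
```

```text
[611.22414093  20.77567167 141.24657766] [-0.79207703 -1.15834898 -2.36522305] [ 0.02463794  0.13346242 -0.04349744]
```

carry_out(
  slide=[
    [0,0,-0.004],
    [0,0,-0.008],
    [0,0,-0.008],
  ],
  dr=[
    [0,0,0],
    [0,0,0],
    [0,0,0],
  ],
  gripper=[2,2,2],
)

```text
clock: 6.08
eef_pos: [611.3, 20.8, 141.2]
eef_rot: [3.141, -0.0, 1.464]
wrist_force: [-10.0, 0.3, 18.3]
finger_gap: 5.8
finger_force: 30.0
```

carry_out(
  slide=[
    [0,0,0.008],
    [0,0,0.008],
    [0,0,0.008],
    [0,0,0.008],
    [0,0,0.05],
    [0,0,0.12],
    [0,0,0.22],
    [0,0,0.36],
    [0,0,0.46],
    [0,0,0.46],
  ],
  dr=[
    [0,0,0],
    [0,0,0],
    [0,0,0],
    [0,0,0],
    [0,0,0],
    [0,0,0],
    [0,0,0],
    [0,0,0],
    [0,0,0],
    [0,0,0],
  ],
  gripper=[2,20,27,27,27,27,27,27,27,27],
)

```text
clock: 6.92
eef_pos: [612.4, 20.7, 260.8]
eef_rot: [3.133, -0.001, 1.463]
wrist_force: [0.1, -0.5, 1.4]
finger_gap: 25.3
finger_force: 0.0
```

```bash
python3 - <<'E'
from cell import *
from h import *
s=read_state(); m=camera_model("wrist"); im=camera("wrist"); cv2.imwrite("pics/w4.png",im[:,:,::-1])
np.save("m4.npy",m,allow_pickle=True)
print(s["eef_pos"],s["eef_rot"],s["wrist_force"],s["finger_gap"])
im=im.astype(int)
c=(im[:,:,0]-im[:,:,2]>60)&(im[:,:,0]>165)
for v in (146,148,150,160,180,200,220,258):
    k=np.flatnonzero(c[v,180:470])+180
    if len(k):
        g=[(int(g[0]),int(g[-1])) for g in np.split(k,np.flatnonzero(np.diff(k)>2)+1)]
        print(v,g,[ray(m,sum(q)/2,v,82)[:2].round(1) for q in g])
E
```

```text
[612.42098925  20.7487875  260.79964465] [ 3.13256922e+00 -7.38309707e-04  1.46343709e+00] [ 0.08502528 -0.46998547  1.40877398] 25.256287955504067
160 [(271, 277), (316, 322), (360, 366)] [array([577.9,  68.2]), array([615.6,  64.1]), array([652.5,  60.1])]
180 [(271, 278), (316, 322), (359, 365)] [array([575.8,  51.3]), array([613.7,  47.1]), array([650.4,  43.1])]
200 [(272, 278), (316, 322), (359, 365)] [array([573.7,  33.7]), array([611.8,  29.5]), array([649.1,  25.4])]
220 [(273, 279), (316, 322), (358, 364)] [array([571.9,  15.6]), array([609.8,  11.4]), array([646.8,   7.2])]
258 [(317, 321)] [array([605.8, -24.9])]
```

View pics/w4.png

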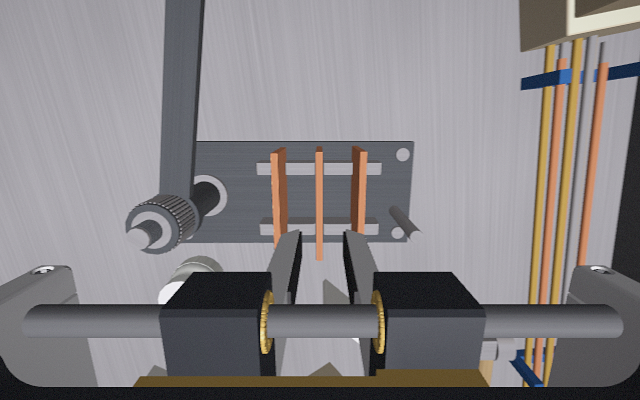

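Three fins stand parallel and evenly spaced (tops at cols 275, 319 and 362, row 200), so the fin is seated in the middle slot. Now the keeper pin: the gripper self-centres on it.

carry_out(
  slide=[
    [-0.05,0.12,0.02],
    [-0.1,0.25,0.02],
    [-0.15,0.38,0.02],
    [-0.2,0.51,0.02],
    [-0.25,0.64,0.02],
    [-0.28,0.72,0.02],
    [-0.296,0.766,0.02],
    [-0.296,0.766,0.02],
    [-0.296,0.766,0.02],
  ],
  dr=[
    [0,0,-0.015],
    [0,0,-0.03],
    [0,0,-0.045],
    [0,0,-0.06],
    [0,0,-0.075],
    [0,0,-0.09],
    [0,0,-0.09],
    [0,0,-0.09],
    [0,0,-0.09],
  ],
  gripper=[30,40,50,60,64,64,64,64,64],
)

```text
clock: 7.72
eef_pos: [537.3, 211.9, 258.7]
eef_rot: [-3.141, 0.001, 0.902]
wrist_force: [0.2, -0.3, 0.5]
finger_gap: 59.8
finger_force: 0.0
```

```bash
python3 - <<'E'
from cell import *
from h import *
s=read_state(); m=camera_model("wrist"); im=camera("wrist"); cv2.imwrite("pics/w5.png",im[:,:,::-1])
np.save("m5.npy",m,allow_pickle=True)
print(s["eef_pos"],s["eef_rot"],s["wrist_force"],s["finger_gap"])
print(proj(m,[537.8,212.3,131]),proj(m,[537.8,212.3,95]))
m4=np.load("m4.npy",allow_pickle=True).item()
i4=cv2.imread("pics/w4.png").astype(int)
for u in(273,275,318,320,361,363): print(u,[v for v in range(140,175) if i4[v,u,2]>190 and i4[v,u,2]-i4[v,u,0]>60][:1])
E
```

```text
[537.31590146 211.85377868 258.70057717] [-3.14138171e+00  7.22550519e-04  9.01612736e-01] [ 0.15810548 -0.29202077  0.50719492] 59.80890288335635
[323.61820195 227.22198063] [323.38334026 212.97149414]
273 [154]
275 [153]
318 [152]
320 [152]
361 [152]
363 [152]
```

View pics/w5.png

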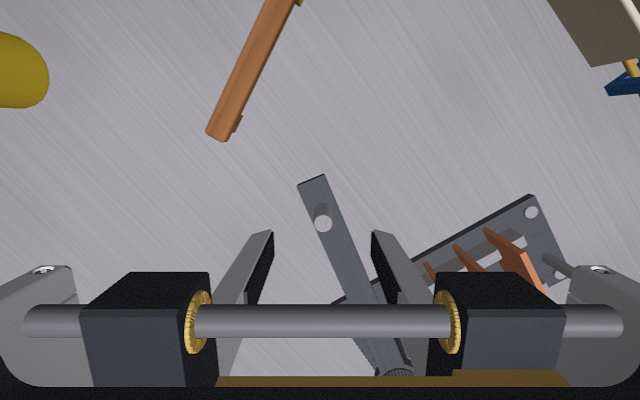

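The pin's top is at (323,224) between the open fingers, 3 px from prediction. I'll descend and grip it.

carry_out(
  slide=[
    [0.004,0.006,-0.06],
    [0.004,0.006,-0.13],
    [0.004,0.006,-0.19],
    [0.004,0.006,-0.23],
    [0.004,0.006,-0.242],
    [0.004,0.006,-0.242],
    [0.004,0.006,-0.242],
    [0.004,0.006,-0.242],
    [0.004,0.006,-0.242],
    [0.004,0.006,-0.242],
  ],
  dr=[
    [0,0,0],
    [0,0,0],
    [0,0,0],
    [0,0,0],
    [0,0,0],
    [0,0,0],
    [0,0,0],
    [0,0,0],
    [0,0,0],
    [0,0,0],
  ],
  gripper=[64,64,64,64,55,45,35,25,16,10],
  newtons=10,
)

```text
clock: 8.6
eef_pos: [538.3, 213.8, 199.2]
eef_rot: [3.141, -0.001, 0.898]
wrist_force: [-0.7, -1.4, 0.5]
finger_gap: 23.6
finger_force: 0.0
```

carry_out(
  slide=[
    [0,0,0],
    [0,0,0],
    [0,0,0],
  ],
  dr=[
    [0,0,0],
    [0,0,0],
    [0,0,0],
  ],
  gripper=[10,10,10],
)

```text
clock: 8.85
eef_pos: [538.2, 213.8, 198.9]
eef_rot: [3.141, -0.0, 0.898]
wrist_force: [-0.1, -1.0, 2.8]
finger_gap: 13.6
finger_force: 10.0
```

```bash
python3 - <<'E'
from cell import *
from h import *
s=read_state(); print(s["eef_pos"],s["wrist_force"],s["finger_gap"])
m=np.load("m4.npy",allow_pickle=True).item()
for u,v,z in((138,237,147),(134,237,147),(138,241,147)): print(ray(m,u,v,z))
c=np.array([488,31.5]);p=s["eef_pos"][:2];d=p-c;r=np.hypot(*d);t0=np.degrees(np.arctan2(d[1],d[0]));print(r,t0)
for k in range(1,15):
    t=np.radians(t0+(-6.1-t0)*k/13); q=c+190*np.array([np.cos(t),np.sin(t)])-p; print(k,np.degrees(t).round(1),(q/250).round(3))
E
```

```text
[538.24887412 213.76934273 198.93604441] [-0.05425371 -1.04347793  2.83645565] 13.594898674422382
[490.08533768  33.56047696 147.        ]
[487.43813832  33.85652997 147.        ]
[489.35595468  30.76249647 147.        ]
189.06893623440783 74.58728145343223
1 68.4 [ 0.079 -0.023]
2 62.2 [ 0.154 -0.057]
3 56.0 [ 0.224 -0.099]
4 49.8 [ 0.29  -0.149]
5 43.6 [ 0.35  -0.205]
6 37.3 [ 0.403 -0.268]
7 31.1 [ 0.449 -0.336]
8 24.9 [ 0.488 -0.409]
9 18.7 [ 0.519 -0.485]
10 12.5 [ 0.541 -0.564]
11 6.3 [ 0.554 -0.646]
12 0.1 [ 0.559 -0.728]
13 -6.1 [ 0.555 -0.81 ]
14 -12.3 [ 0.542 -0.891]
```

carry_out(
  slide=[
    [0.039,-0.01],
    [0.079,-0.023],
    [0.154,-0.057],
    [0.224,-0.099],
    [0.29,-0.149],
    [0.35,-0.205],
    [0.403,-0.268],
    [0.449,-0.336],
    [0.488,-0.409],
    [0.505,-0.45],
  ],
  dr=[
    [0,0,0],
    [0,0,0],
    [0,0,0],
    [0,0,0],
    [0,0,0],
    [0,0,0],
    [0,0,0],
    [0,0,0],
    [0,0,0],
    [0,0,0],
  ],
  gripper=[10,10,10,10,10,10,10,10,10,10],
)

```text
invalid input
```

carry_out(
  slide=[
    [0.039,-0.01,0],
    [0.079,-0.023,0],
    [0.154,-0.057,0],
    [0.224,-0.099,0],
    [0.29,-0.149,0],
    [0.35,-0.205,0],
    [0.403,-0.268,0],
    [0.449,-0.336,0],
    [0.488,-0.409,0],
    [0.505,-0.45,0],
  ],
  dr=[
    [0,0,0],
    [0,0,0],
    [0,0,0],
    [0,0,0],
    [0,0,0],
    [0,0,0],
    [0,0,0],
    [0,0,0],
    [0,0,0],
    [0,0,0],
  ],
  gripper=[10,10,10,10,10,10,10,10,10,10],
)

```text
clock: 9.68
eef_pos: [665.4, 99.7, 198.6]
eef_rot: [3.141, -0.001, 0.897]
wrist_force: [0.2, 1.5, 2.0]
finger_gap: 13.7
finger_force: 10.0
```

carry_out(
  slide=[
    [0.014,-0.035,0],
    [0.026,-0.075,0],
    [0.036,-0.114,0],
    [0.044,-0.155,0],
    [0.049,-0.196,0],
    [0.053,-0.237,0],
    [0.054,-0.278,0],
    [0.053,-0.31,0],
    [0.053,-0.31,0],
    [0.053,-0.31,0],
  ],
  dr=[
    [0,0,0],
    [0,0,0],
    [0,0,0],
    [0,0,0],
    [0,0,0],
    [0,0,0],
    [0,0,0],
    [0,0,0],
    [0,0,0],
    [0,0,0],
  ],
  gripper=[10,10,10,10,10,10,10,10,10,10],
)

```text
clock: 10.52
eef_pos: [677.6, 23.2, 198.5]
eef_rot: [-3.142, 0.0, 0.897]
wrist_force: [-0.6, -0.2, -1.5]
finger_gap: 13.5
finger_force: 10.0
```

carry_out(
  slide=[
    [-0.001,-0.015,0],
    [-0.002,-0.03,0],
    [-0.003,-0.04,0],
    [-0.004,-0.05,0],
    [-0.004,-0.05,0],
    [-0.004,-0.05,0],
  ],
  dr=[
    [0,0,0],
    [0,0,0],
    [0,0,0],
    [0,0,0],
    [0,0,0],
    [0,0,0],
  ],
  gripper=[10,10,10,10,10,10],
)

```text
clock: 11.02
eef_pos: [676.6, 11.1, 198.5]
eef_rot: [-3.141, 0.0, 0.898]
wrist_force: [-1.4, -0.6, -2.6]
finger_gap: 14.0
finger_force: 10.0
```

carry_out(
  slide=[
    [-0.001,-0.006,0],
    [-0.001,-0.012,0],
    [-0.001,-0.012,0],
    [-0.001,-0.012,0],
  ],
  dr=[
    [0,0,0],
    [0,0,0],
    [0,0,0],
    [0,0,0],
  ],
  gripper=[10,10,10,10],
)

```text
clock: 11.35
eef_pos: [676.3, 8.9, 198.5]
eef_rot: [-3.141, -0.001, 0.898]
wrist_force: [-0.2, 4.7, -2.9]
finger_gap: 13.9
finger_force: 10.0
```

carry_out(
  slide=[
    [-0.001,-0.008,0],
    [-0.001,-0.012,0],
    [-0.001,-0.012,0],
  ],
  dr=[
    [0,0,0],
    [0,0,0],
    [0,0,0],
  ],
  gripper=[10,10,10],
)

```text
clock: 11.6
eef_pos: [675.9, 7.9, 198.5]
eef_rot: [-3.138, -0.003, 0.9]
wrist_force: [-2.8, 17.9, -1.9]
finger_gap: 13.5
finger_force: 10.0
```

```bash
python3 - <<'E'
from cell import *
from h import *
s=read_state(); print(s["eef_pos"],s["wrist_force"])
im=camera("top"); m=camera_model("top"); cv2.imwrite("pics/top2.png",im[:,:,::-1])
E
```

```text
[675.88148807   7.85181103 198.51021845] [-2.75691271 17.88487812 -1.89744303]
```

carry_out(
  slide=[
    [0,0,0],
    [0,0,0],
    [0,0,0],
    [0,0,0],
    [0,0,0.08],
    [0,0,0.2],
    [0,0,0.3],
    [-0.1,0,0.34],
    [-0.22,0.02,0.36],
    [-0.34,0.03,0.36],
  ],
  dr=[
    [0,0,0],
    [0,0,0],
    [0,0,0],
    [0,0,0],
    [0,0,0],
    [0,0,0.01],
    [0,0,0.028],
    [0,0,0.047],
    [0,0,0.066],
    [0,0,0.085],
  ],
  gripper=[20,35,45,45,45,50,64,70,75,75],
)

```text
clock: 12.48
eef_pos: [590.3, 12.6, 289.9]
eef_rot: [3.139, -0.0, 1.437]
wrist_force: [1.0, 0.3, 0.4]
finger_gap: 68.8
finger_force: 0.0
```

carry_out(
  slide=[
    [-0.1,0.02,0],
    [-0.2,0.03,0],
    [-0.3,0.05,0],
    [-0.36,0.06,0],
    [-0.4,0.066,0],
    [-0.41,0.068,0],
    [-0.41,0.068,0],
    [-0.41,0.068,0],
    [-0.41,0.068,0],
    [-0.41,0.068,0],
  ],
  dr=[
    [0,0,0.019],
    [0,0,0.038],
    [0,0,0.057],
    [0,0,0.076],
    [0,0,0.095],
    [0,0,0.114],
    [0,0,0.133],
    [0,0,0.152],
    [0,0,0.171],
    [0,0,0.19],
  ],
  gripper=[75,75,75,75,75,75,75,75,75,75],
)

```text
clock: 13.32
eef_pos: [488.7, 29.5, 289.0]
eef_rot: [3.141, 0.001, 2.631]
wrist_force: [-0.4, -0.1, -0.1]
finger_gap: 70.5
finger_force: 0.0
```

carry_out(
  slide=[
    [0,0,0],
    [0,0,0],
    [0,0,0],
    [0,0,0],
    [0,0,0],
    [0,0,0],
    [0,0,0],
    [0,0,0],
    [0,0,0],
    [0,0,0],
  ],
  dr=[
    [0,0,0.019],
    [0,0,0.038],
    [0,0,0.057],
    [0,0,0.076],
    [0,0,0.095],
    [0,0,0.114],
    [0,0,0.133],
    [0,0,0.152],
    [0,0,0.171],
    [0,0,0.19],
  ],
  gripper=[75,75,75,75,75,75,75,75,75,75],
)

```text
clock: 14.15
eef_pos: [488.7, 29.5, 288.9]
eef_rot: [-3.141, 0.0, -2.458]
wrist_force: [-0.6, 0.1, 0.0]
finger_gap: 70.2
finger_force: 0.0
```

```bash
python3 - <<'E'
from cell import *
from h import *
s=read_state(); print(s["eef_pos"],s["eef_rot"],s["joints"],s["finger_gap"],s["wrist_force"],s["clock"])
m=camera_model("wrist"); im=camera("wrist"); cv2.imwrite("pics/w6.png",im[:,:,::-1]); np.save("m6.npy",m,allow_pickle=True)
g=cv2.cvtColor(im,cv2.COLOR_RGB2GRAY)
print("exp nut",proj(m,[488.3,31.8,128]),"stud",proj(m,[488.3,31.8,147]))
E
```

```text
[488.73716215  29.46357804 288.90990587] [-3.14106719e+00  3.48029019e-04 -2.45804771e+00] [-1.45451818e-02  1.77395370e-01  1.70565935e+00 -1.87972204e-04
  1.25793358e+00 -2.26882856e+00] 70.23719514466107 [-0.56327625  0.11350836  0.0123768 ] 14.15
exp nut [323.35568065 215.11932839] stud [323.44045333 222.42105473]
```

```bash
python3 - <<'E'
from cell import *
from h import *
w=cv2.imread("pics/w6.png"); s=camera("scene")[:,:,::-1]; 
a=cv2.resize(w[130:310,240:400],(400,450),interpolation=cv2.INTER_CUBIC)
b=cv2.resize(np.ascontiguousarray(s)[150:305,275:415],(400,443),interpolation=cv2.INTER_CUBIC)
o=np.zeros((450,800,3),np.uint8);o[:,:400]=a;o[:443,400:]=b;cv2.imwrite("pics/mont.png",o)
cv2.imwrite("pics/scene2.png",s)
E
```

```text
(no output)
```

View pics/mont.png

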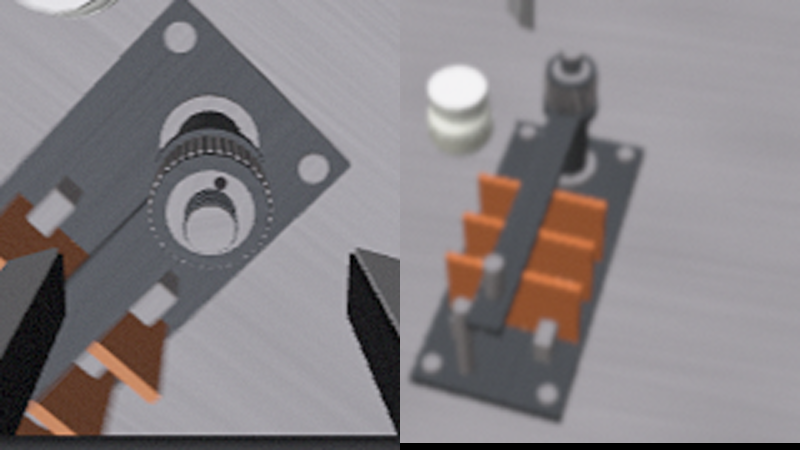

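The keeper lies over all three fins against the stop post, and the fins stand upright in their slots. On the left half of the picture the nut's face is centred at (210,213), i.e. full-image (324,215), which matches the prediction, and the punch mark is at (221,182). I'll descend onto the nut and grip.

carry_out(
  slide=[
    [-0.001,0.009,-0.05],
    [-0.001,0.009,-0.13],
    [-0.001,0.009,-0.22],
    [-0.001,0.009,-0.3],
    [-0.001,0.009,-0.35],
    [-0.001,0.009,-0.368],
    [-0.001,0.009,-0.368],
    [-0.001,0.009,-0.368],
    [-0.001,0.009,-0.368],
    [-0.001,0.009,-0.368],
  ],
  dr=[
    [0,0,0],
    [0,0,0],
    [0,0,0],
    [0,0,0],
    [0,0,0],
    [0,0,0],
    [0,0,0],
    [0,0,0],
    [0,0,0],
    [0,0,0],
  ],
  gripper=[75,75,75,75,75,75,65,55,45,38],
  newtons=10,
)

```text
clock: 15.08
eef_pos: [488.8, 32.0, 197.6]
eef_rot: [-3.141, 0.001, -2.464]
wrist_force: [-1.3, 0.9, -0.5]
finger_gap: 47.3
finger_force: 0.0
```

carry_out(
  slide=[
    [0,0,0],
    [0,0,0],
    [0,0,0],
  ],
  dr=[
    [0,0,0],
    [0,0,0],
    [0,0,0],
  ],
  gripper=[36,36,36],
)

```text
clock: 15.33
eef_pos: [489.0, 31.6, 197.4]
eef_rot: [-3.14, 0.001, -2.464]
wrist_force: [3.2, -3.8, 1.1]
finger_gap: 39.8
finger_force: 10.0
```

```bash
python3 - <<'E'
from cell import *
from h import *
s=read_state(); print(s["eef_pos"],s["eef_rot"],s["finger_gap"],s["finger_force"],s["wrist_force"],s["moment"],s["clock"])
m=np.load("m6.npy",allow_pickle=True).item()
c=ray(m,324,215.2,128.6);p=ray(m,328.4,202.8,128.6);print(c,p,np.hypot(*(p-c)[:2]),np.arctan2(*(p-c)[1::-1]))
E
```

```text
[488.95802893  31.60621328 197.35539908] [-3.13961634e+00  1.11420332e-03 -2.46396319e+00] 39.77050034568641 9.999889209866524 [ 3.18274336 -3.75317257  1.05001377] [-0.5818033  -0.58577028  0.00229053] 15.3333
[487.87827323  32.13599541 128.6       ] [477.46849842  28.24547003 128.6       ] 11.113037356957005 -2.7839291095462895
```

carry_out(
  slide=[
    [0.0015,-0.002,0],
    [0.0015,-0.002,0],
    [0.0015,-0.002,0],
    [0.0015,-0.002,0],
    [0.0015,-0.002,0],
    [0.0015,-0.002,-0.0005],
    [0.0015,-0.002,-0.001],
    [0.0015,-0.002,-0.001],
    [0.0015,-0.002,-0.001],
    [0.0015,-0.002,-0.001],
  ],
  dr=[
    [0,0,0],
    [0,0,0],
    [0,0,-0.005],
    [0,0,-0.015],
    [0,0,-0.03],
    [0,0,-0.045],
    [0,0,-0.06],
    [0,0,-0.075],
    [0,0,-0.09],
    [0,0,-0.1],
  ],
  gripper=[36,36,36,36,36,36,36,36,36,36],
  newtons=35,
)

```text
clock: 16.17
eef_pos: [489.3, 31.1, 197.2]
eef_rot: [-3.141, 0.002, -3.097]
wrist_force: [1.4, -5.6, 4.7]
finger_gap: 39.9
finger_force: 35.0
```

```bash
cat > st.py <<'E'
from cell import *
s=read_state(); print(s["eef_pos"].round(2),s["eef_rot"].round(4),s["finger_gap"].__round__(2),s["wrist_force"].round(2),s["moment"].round(3),s["joints"][5].round(3))
E
python3 st.py
```

```text
[489.27  31.05 197.17] [-3.1406e+00  1.8000e-03 -3.0972e+00] 39.95 [ 1.45 -5.64  4.66] [-0.866 -0.378  0.119] -1.626
```

carry_out(
  slide=[
    [0,-0.002,0],
    [0,-0.002,0],
    [0,-0.002,0],
    [0,-0.002,0],
    [0,-0.002,-0.0005],
    [0,-0.002,-0.0005],
    [0,-0.002,-0.0005],
    [0,-0.002,-0.001],
    [0,-0.002,-0.001],
    [0,-0.002,-0.001],
  ],
  dr=[
    [0,0,-0.018],
    [0,0,-0.036],
    [0,0,-0.054],
    [0,0,-0.072],
    [0,0,-0.09],
    [0,0,-0.108],
    [0,0,-0.126],
    [0,0,-0.144],
    [0,0,-0.15],
    [0,0,-0.15],
  ],
  gripper=[36,36,36,36,36,36,36,36,36,36],
)

```text
clock: 17.0
eef_pos: [489.0, 30.3, 196.8]
eef_rot: [-3.141, 0.002, 2.245]
wrist_force: [-1.4, -7.1, 5.1]
finger_gap: 39.4
finger_force: 35.0
```

```bash
python3 st.py
```

```text
[489.    30.29 196.84] [-3.1414e+00  1.7000e-03  2.2455e+00] 39.38 [-1.41 -7.14  5.1 ] [-1.47   0.151 -0.044] -0.686
```

carry_out(
  slide=[
    [0,-0.002,0],
    [0,-0.002,0],
    [0,-0.002,0],
    [0,-0.002,0],
    [0,-0.002,-0.0005],
    [0,-0.002,-0.0005],
    [0,-0.002,-0.0005],
    [0,-0.002,-0.0005],
  ],
  dr=[
    [0,0,-0.018],
    [0,0,-0.036],
    [0,0,-0.054],
    [0,0,-0.072],
    [0,0,-0.09],
    [0,0,-0.1],
    [0,0,-0.11],
    [0,0,-0.12],
  ],
  gripper=[36,36,36,36,36,36,36,36],
)

```text
clock: 17.67
eef_pos: [488.5, 30.0, 196.6]
eef_rot: [-3.141, 0.001, 1.492]
wrist_force: [-6.8, -4.9, 8.2]
finger_gap: 39.6
finger_force: 35.0
```

```bash
python3 st.py
```

```text
[488.53  30.01 196.59] [-3.1409e+00  1.2000e-03  1.4917e+00] 39.63 [-6.82 -4.91  8.23] [-1.164  1.129  0.037] 0.067
```

carry_out(
  slide=[
    [-0.002,-0.001,0.001],
    [-0.002,-0.001,0.001],
    [-0.002,-0.001,0.001],
    [-0.002,-0.001,0.001],
    [-0.002,-0.001,0.0005],
    [-0.002,-0.001,0.0005],
    [-0.002,-0.001,0],
    [-0.002,-0.001,0],
  ],
  dr=[
    [0,0,-0.018],
    [0,0,-0.036],
    [0,0,-0.054],
    [0,0,-0.072],
    [0,0,-0.09],
    [0,0,-0.108],
    [0,0,-0.126],
    [0,0,-0.14],
  ],
  gripper=[36,36,36,36,36,36,36,36],
)

```text
clock: 18.33
eef_pos: [487.8, 30.2, 196.3]
eef_rot: [-3.141, 0.001, 0.609]
wrist_force: [-7.1, -0.7, 7.1]
finger_gap: 39.1
finger_force: 35.0
```

```bash
python3 st.py
```

```text
[487.82  30.24 196.34] [-3.1408e+00  1.3000e-03  6.0920e-01] 39.05 [-7.1  -0.73  7.08] [-0.164  1.163  0.062] 0.949
```

carry_out(
  slide=[
    [-0.0015,0,0.001],
    [-0.0015,0,0.001],
    [-0.0015,0,0.001],
    [-0.0015,0,0.001],
    [-0.0015,0,0.001],
  ],
  dr=[
    [0,0,-0.012],
    [0,0,-0.024],
    [0,0,-0.036],
    [0,0,-0.045],
    [0,0,-0.045],
  ],
  gripper=[36,36,36,36,36],
)

```text
clock: 18.75
eef_pos: [487.6, 30.4, 196.3]
eef_rot: [-3.141, 0.001, 0.33]
wrist_force: [-3.8, 1.1, 1.3]
finger_gap: 39.4
finger_force: 35.0
```

```bash
python3 st.py
```

```text
[487.61  30.4  196.28] [-3.141e+00  9.000e-04  3.297e-01] 39.43 [-3.79  1.05  1.34] [ 0.179  0.728 -0.018] 1.228
```

carry_out(
  slide=[
    [0,0,0],
    [0,0,0],
    [0,0,0],
  ],
  dr=[
    [0,0,-0.01],
    [0,0,-0.018],
    [0,0,-0.018],
  ],
  gripper=[36,36,36],
)

```text
clock: 19.0
eef_pos: [487.6, 30.5, 196.2]
eef_rot: [-3.141, 0.001, 0.219]
wrist_force: [-4.5, 3.6, 1.7]
finger_gap: 39.1
finger_force: 35.0
```

```bash
python3 st.py
```

```text
[487.6   30.49 196.23] [-3.1409e+00  1.0000e-03  2.1890e-01] 39.1 [-4.46  3.62  1.67] [ 0.498  0.875 -0.047] 1.339
```

carry_out(
  slide=[
    [0,0.001,0],
    [0,0.001,0],
    [0,0.001,0],
  ],
  dr=[
    [0,0,-0.01],
    [0,0,-0.02],
    [0,0,-0.02],
  ],
  gripper=[36,36,36],
)

```text
clock: 19.25
eef_pos: [488.0, 30.7, 196.4]
eef_rot: [-3.141, -0.0, 0.094]
wrist_force: [0.3, 3.0, 0.5]
finger_gap: 39.4
finger_force: 35.0
```

```bash
python3 st.py
```

```text
[488.    30.72 196.37] [-3.1414e+00 -3.0000e-04  9.4400e-02] 39.4 [0.33 3.03 0.47] [0.535 0.071 0.362] 1.464
```

carry_out(
  slide=[
    [0,0,0],
    [0,0,0],
    [0,0,0],
  ],
  dr=[
    [0,0,-0.007],
    [0,0,-0.014],
    [0,0,-0.014],
  ],
  gripper=[36,36,36],
)

```text
clock: 19.5
eef_pos: [487.9, 30.7, 196.4]
eef_rot: [-3.141, -0.0, 0.008]
wrist_force: [-2.4, 2.6, 2.2]
finger_gap: 39.7
finger_force: 35.0
```

```bash
python3 st.py; python3 - <<'E'
from cell import *
import cv2,numpy as np
from h import *
m=camera_model("wrist"); im=camera("wrist"); cv2.imwrite("pics/w7.png",im[:,:,::-1]); np.save("m7.npy",m,allow_pickle=True)
c=[488,31,127.5]
# dark mark on the bright nut face: search along ring r=11
g=cv2.GaussianBlur(cv2.cvtColor(im,cv2.COLOR_RGB2GRAY),(3,3),0)
f=lambda u,v: int(g[int(round(v)),int(round(u))])
print("centre",proj(m,c))
for a in range(0,360,12):
    X=[c[0]+11*np.cos(np.radians(a)),c[1]+11*np.sin(np.radians(a)),127.5];u,v=proj(m,X);print(a,u.round(),v.round(),f(u,v),end="; ")
E
```

```text
[487.93  30.7  196.4 ] [-3.1413e+00 -1.0000e-04  8.0000e-03] 39.66 [-2.4   2.57  2.22] [0.689 0.346 0.41 ] 1.55
centre [323.26511893 263.06212298]
0 323.0 244.0 44; 12 319.0 244.0 163; 24 315.0 245.0 168; 36 311.0 247.0 165; 48 308.0 250.0 166; 60 305.0 253.0 169; 72 304.0 257.0 169; 84 303.0 261.0 170; 96 303.0 265.0 171; 108 304.0 269.0 165; 120 305.0 272.0 126; 132 308.0 276.0 163; 144 311.0 278.0 171; 156 315.0 280.0 169; 168 319.0 281.0 168; 180 323.0 282.0 164; 192 327.0 281.0 164; 204 331.0 280.0 166; 216 335.0 278.0 167; 228 338.0 276.0 112; 240 341.0 273.0 168; 252 343.0 269.0 167; 264 344.0 265.0 166; 276 344.0 261.0 166; 288 343.0 257.0 168; 300 341.0 254.0 169; 312 339.0 250.0 169; 324 336.0 248.0 169; 336 332.0 245.0 167; 348 328.0 244.0 96;
```

Torque jumped to 0.4 N m and the mark sits at about −5°, in line with the jig's x axis, so the nut is bottomed. Measuring the mark precisely before backing off.

```bash
cat > mark.py <<'E'
from cell import *
from h import *
import sys
def mark(m,im,c,z):
    g=cv2.cvtColor(im,cv2.COLOR_RGB2GRAY)
    A=np.radians(np.arange(0,360,1.));best=[]
    for r in (9.5,10.5,11,11.5,12.5):
        P=np.array([proj(m,[c[0]+r*np.cos(a),c[1]+r*np.sin(a),z]) for a in A],np.float32)
        best.append(cv2.remap(g,P[:,:1],P[:,1:],cv2.INTER_LINEAR)[:,0])
    p=np.mean(best,axis=0); w=np.clip(110-p,0,None); 
    print("dark deg",[int(d) for d in np.flatnonzero(w>0)], "mean",np.degrees(np.angle((w*np.exp(1j*A)).sum())).round(1))
if __name__=="__main__":
    s=read_state();m=camera_model("wrist");im=camera("wrist");print(s["eef_rot"][2],s["moment"],s["wrist_force"],s["finger_force"],s["clock"])
    mark(m,im,[488,31],float(sys.argv[1]))
E
python3 mark.py 127.5
```

```text
0.009723000613471644 [0.71889395 0.33453374 0.34367352] [-2.18712549  4.6415781   3.11386141] 35.000941157341 19.55
dark deg [0, 1, 2, 3, 4, 5, 6, 7, 348, 349, 350, 351, 352, 353, 354, 355, 356, 357, 358, 359] mean -2.1
```

carry_out(
  slide=[
    [0,0,0],
    [0,0,0],
    [0,0,0.0005],
    [0,0,0.0005],
    [0,0,0.001],
    [0,0,0.001],
    [0,0,0.0015],
    [0,0,0.002],
    [0,0,0.002],
    [0,0,0.002],
  ],
  dr=[
    [0,0,0.015],
    [0,0,0.033],
    [0,0,0.051],
    [0,0,0.069],
    [0,0,0.087],
    [0,0,0.105],
    [0,0,0.123],
    [0,0,0.141],
    [0,0,0.159],
    [0,0,0.17],
  ],
  gripper=[36,36,36,36,36,36,36,36,36,36],
)

```text
clock: 20.43
eef_pos: [488.1, 30.4, 196.8]
eef_rot: [3.141, -0.0, 1.083]
wrist_force: [1.2, 1.7, 0.7]
finger_gap: 39.8
finger_force: 35.0
```

carry_out(
  slide=[
    [0,0,0],
    [0,0,0],
    [0,0,0],
    [0,0,0],
    [0,0,0],
    [0,0,0],
    [0,0,0],
  ],
  dr=[
    [0,0,0.018],
    [0,0,0.036],
    [0,0,0.054],
    [0,0,0.07],
    [0,0,0.08],
    [0,0,0.08],
    [0,0,0.08],
  ],
  gripper=[36,36,36,36,36,36,36],
)

```text
clock: 21.02
eef_pos: [488.3, 30.3, 196.9]
eef_rot: [3.14, 0.0, 1.576]
wrist_force: [3.4, 0.8, 0.7]
finger_gap: 39.5
finger_force: 35.0
```

```bash
python3 mark.py 128; python3 st.py
```

```text
1.5758997887357062 [ 0.08289437 -0.69749528  0.05351879] [3.4198346  0.78954224 0.72992327] 34.99977707862854 21.0167
dark deg [77, 78, 79, 80, 81, 82, 83, 84, 85, 86, 87, 88, 89, 90, 91, 92] mean 84.7
[488.29  30.34 196.94] [3.1403e+00 2.0000e-04 1.5753e+00] 39.16 [ 4.08 -0.25  0.01] [ 0.032 -0.783  0.047] -0.017
```

```bash
python3 - <<'E'
from cell import *
from h import *
b=np.ascontiguousarray(camera("scene")[:,:,::-1]); a=cv2.imread("pics/scene2.png")
for n,(x0,x1,y0,y1) in dict(pin=(292,322,225,268),fins=(288,352,208,265),collar=(155,220,180,245),jar=(280,310,170,205),brush=(450,530,215,330)).items():
    A=a[y0:y1,x0:x1];B=b[y0:y1,x0:x1];d=cv2.absdiff(A,B).max(2)
    sh,r=cv2.phaseCorrelate(cv2.cvtColor(A,6).astype(np.float32),cv2.cvtColor(B,6).astype(np.float32))
    print(n,d.mean().round(2),d.max(),(d>40).sum(),np.round(sh,2),round(r,2))
E
```

```text
pin 1.62 5 0 [0.03 0.57] 0.97
fins 1.64 6 0 [-0.01  0.03] 1.02
collar 1.54 5 0 [-0.01  0.  ] 1.01
jar 1.45 4 0 [ 0.16 -0.  ] 1.0
brush 1.66 8 0 [0.   0.02] 0.98
```

```bash
python3 -c "
from cell import *
print(sign_off())"
```

```text
the job is handed in; nothing more can be done
None
```

The job is handed in at about 21 s of the 61 s allowed. The fin stands seated in the middle slot, the keeper is against its stop post, and the nut was bottomed, backed off a quarter turn (89.8° by the tool angle) and is still gripped. A before-and-after image check showed no movement of the pin, fins, jar, collar or brush.

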